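# Prop open the seal chest

### The arm

A 6-joint arm with a two-finger parallel gripper is mounted at the origin on the work surface. World frame = base frame: x ahead of the robot, y to its left, z up, the work surface at z = 0. Lengths are in m, angles in rad, forces in N, time in s.
With the tool pointing down it reaches from about 0.275 to 0.75 m from the base axis. Payload 10.2 kg.
Tool frame: the origin (TCP) lies midway between the tips of the shut fingers; the grasp point (between the pads) lies 19 mm behind it; z points along the fingers, y is the direction in which the jaws open and shut (so a half turn about z gives the same grasp; the last joint's range is limited). The gripper opens to 88 mm and grips with 3 to 60 N. Pads are 18 mm wide; open, the fingers measure 123 mm over their backs; the gripper's body (75 mm by 187 mm) begins 45 mm behind the grasp point.
Start: joints at [1.097, 0.313, 1.498, -0, 1.331, -0.223], TCP at [0.13, 0.509, 0.205] pointing down, gripper open.
Joint ranges: [-2.94, 2.94], [-0.97, 2.17], [0.19, 2.56], [-1.23, 4.37], [0.02, 3.11], [-2.88, 2.88]. Speed limits (rad/s): [2.39, 2.39, 3.01, 3.14, 3.14, 3.14].

### API

Orientations are given as a rotation vector (axis times angle).
In Python, from workcell import robot gives the robot as it stands.
- The arm moves only by the tool step_arm, never from a script. Its argument "targets" is a list of rows, each an object of numbers: "dx", "dy", "dz": the shift along the tool's x, y, z in units of 30 mm (1.0 is 30 mm); "rx", "ry", "rz": the turn, a rotation vector about the tool's x, y, z in units of 6 degrees (1.0 is 6 degrees); "jaw": the closure, from 0 (fully open) to 1 (shut). A call has 1 to 5 rows; each row is the pose to reach, as a shift and turn from the pose measured when the call began, along the tool's axes at that moment; what a row does not reach only later rows make up. A row lasts 1/12 s, in which the tool goes at most 41.7 mm and 7.16 degrees, less where a joint would pass 70% of its speed; a pose out of reach is approached as far as the arm can. A call with a gripper value outside its range is refused whole. The fingers move at their own pace and stop on an object; "squeeze" is the grip in N (left out, the last holds). Time passes only in rows, so rows that repeat a pose let the fingers close. It gives the time, the measured TCP pose, the force and the opening at its end, in the units of the state.
- robot.sense(): the state, without advancing time (a new reading comes with each control period).
- robot.capture(name): name is "scene" or "top" or "wrist"; returns a dict with "frame" (384x512x3 uint8, blue, green, red), "depth" (384x512 float32, m along the optical axis (not along the pixel's ray), 0 where there is no reading), "fx", "fy", "cx", "cy" (pixels), "k1" (the pictures are not rectified: a ray, as slopes to the right and down, at radius r is drawn at 1 + k1 r^2 times it, then the intrinsics apply), "xyz" and "attitude" of the camera in the world; the wrist camera has in their place "tool_from_camera" (4x4, takes a point from camera to tool coordinates, whose origin is the TCP and whose axes are the flange's). Camera axes: x right, y down, z forward; pixel columns grow to the right and rows downward; lengths in m; the calibration is good to about 2 mm. A picture is of the moment at which its call begins: read the wrist's pose just before it.
- robot.job_done(): hands the job in, once; it reports no verdict.
The state is a dict: "time": time; "q": joint angles; "joint_vel": joint speeds; "joint_torque": joint torques, N m; "tcp_pos": TCP position; "tool_rot": TCP orientation; "ft_force": force on the tool from outside, world axes, zero at the start; "wrist_torque": the same for the moment, N m; "grip_width": opening from 0.0 (shut) to 1.0 (fully open).
Only numpy, scipy, OpenCV 4.12 (cv2) and the standard library are available. Lean on these libraries where they do the work, as an engineer would, in place of code of your own. Each camera call takes 0.05 s, during which the arm holds its last target. There are 200 camera calls.

### The job

Lift the hinged lid of the blue chest all the way up by its black tab, then swing the prop rod up by its red grip until its pin is fully home in the yellow catch on the lid. Let go and leave the lid standing propped open.

Things in the scene. Friction and masses are not known exactly. Their poses are not given: they have to be found in the camera images.
- lid (a joint): Lid angle of the blue chest (fixed, 200 x 200 x 80 mm high; not the green case): 0 shut, 1.25 fully open at its stop. Lid 200 x 200 x 6 mm, 0.45 kg, stays where left above about 1.1, may fall shut from lower. At its -y corner by the tab a yellow catch: a slot 22 mm wide, 28 deep, open on the lid's underside.
- lid_handle (a point): Grip point of the black tab on the lid's free edge: 20 mm wide (y), 14 thick, 55 long; the point is 35 mm past the edge, 87 mm up when shut. Axes turn with the lid: -x from hinge to tab, y along hinge, z out of its top. Hinge axis at (+235, 0, -7) mm in this frame; lid opens about +y, the tab rising and going back. Pinch from above along y; it pivots in the fingers.
- prop (a joint): Prop rod angle: 0 level, pointing out past the chest's tab side; grows as it swings up; 1.62 with its pin home in the catch, lid fully open. Stays where left (1 N moves it). Steel, 10 mm thick, 35 mm outside the chest's -y side. Its 10 mm pin, 55 mm short of the grip centre, points at the lid and swings straight into the slot, whose end stops it.
- prop_grip (a point): Centre of the red grip on the rod's free end: disc 28 mm across, 22 mm thick, flat faces along y. Axes turn with the rod: -x from pivot to grip, y parallel to the lid's hinge. Pivot axis at (+250.5, 0, 0) mm in this frame, 70 mm above the table; the rod rises about +y. Pinch from above along y; it pivots in the fingers.

How it is judged:
On the way:
1. the lid is lifted to its stop (at least 1.13 rad) while the rod is still down (below 1.2 rad) (value of joint lid above 1.13 rad and value of joint prop below 1.2 rad), for 0.2 s.
At the end, for the whole second after the job is handed in: The lid stands open within about 0.12 rad (7 degrees) of its stop (joint above 1.13), the prop rod's pin is in the catch (rod joint above 1.52, within 0.1 rad or 20 mm of the end of the slot), and both are at rest (value of joint lid above 1.13 rad and value of joint prop above 1.52 rad and velocity of joint lid between -0.05 and 0.05 rad/s and velocity of joint prop between -0.05 and 0.05 rad/s); the robot touches nothing.
It also fails if it takes over 64 s, if anything falls off the work surface, if the arm or the gripper's body presses on something with over 40 N, if the wrist force passes 120 N, or if a joint passes its speed limit or range.

## Working session

There is one attempt and no reset: what is moved stays moved. The work goes in short steps, Python scripts to look and compute and a tool call to move; the robot and the scene stay as the last step left them, time stands still between calls to the robot, and variables do not carry over. Pictures are saved under pics/ and viewed, about 8 in all and at most 12, crops included, and the job is handed in when it is done.

Besides the shell and the picture viewer there is one more tool, called after "Request:" as a command line: name --argument value ..., lists and objects as JSON in quotes. step_arm: Moves the arm, as the interface text tells. Its arguments: {"type":"object","properties":{"targets":{"type":"array","items":{"type":"object","properties":{"dx":{"type":"number"},"dy":{"type":"number"},"dz":{"type":"number"},"rx":{"type":"number"},"ry":{"type":"number"},"rz":{"type":"number"},"jaw":{"type":"number"}}}},"squeeze":{"type":"number"}},"required":["targets"]}

```bash
mkdir -p pics; ls; cat > h.py <<'E'
import numpy as np, cv2
from scipy.spatial.transform import Rotation as R
from workcell import robot
def camT(c,s=None):
    if 'tool_from_camera' in c:
        T=np.eye(4);T[:3,:3]=R.from_rotvec(s['tool_rot']).as_matrix();T[:3,3]=s['tcp_pos'];return T@np.array(c['tool_from_camera'])
    a=np.array(c['attitude']);T=np.eye(4)
    T[:3,:3]=a if a.shape==(3,3) else R.from_rotvec(a).as_matrix();T[:3,3]=c['xyz'];return T
def pt(c,T,u,v,w=1):
    d=c['depth'][v-w:v+w+1,u-w:u+w+1];d=np.median(d[d>0])
    K=np.array([[c['fx'],0,c['cx']],[0,c['fy'],c['cy']],[0,0,1]],float)
    p=cv2.undistortPoints(np.array([[[u,v]]],float),K,np.array([c['k1'],0,0,0.]))[0,0]
    return (T@np.array([p[0]*d,p[1]*d,d,1]))[:3]
def save(name,tag):
    s=robot.sense();c=robot.capture(name);cv2.imwrite(f'pics/{tag}.png',c['frame'])
    np.savez(f'pics/{tag}.npz',**c,T=camT(c,s));return c,s
def load(tag):
    c=dict(np.load(f'pics/{tag}.npz'));return c,c['T']
E
python3 - <<'E'
from h import *
a,s=save('scene','s0');b,_=save('top','t0')
for c in(a,b):print(c['xyz'],c['attitude'],c['fx'],c['k1'])
im=np.hstack([cv2.resize(a['frame'],(800,600))])
cv2.imwrite('pics/s0b.png',im);cv2.imwrite('pics/t0b.png',cv2.resize(b['frame'],(800,600)));print(s)
E
```

```text
pics
[1.01243877 0.19171235 0.56573058] [-1.48246057 -1.99560543  0.93489811] 403.73594880702825 0.007454259863387943
[0.42092571 0.03536567 0.92212143] [-2.1640796   2.13890322 -0.18641438] 416.33765295098044 -0.1535078111035807
{'time': 0.0, 'q': array([ 1.09663537e+00,  3.13440437e-01,  1.49840982e+00, -3.22403078e-05,
        1.33099350e+00, -2.23375785e-01]), 'joint_vel': array([-0.00040647, -0.00090835,  0.00093357, -0.00049117,  0.00067652,
        0.00126034]), 'joint_torque': array([ 1.35809150e-03, -4.02215838e+01, -2.52267122e+01,  6.95146085e-02,
        3.52856156e-02, -9.07678600e-05]), 'tcp_pos': array([0.13016372, 0.5083196 , 0.20417625]), 'tool_rot': array([-3.92839088e-01, -3.11653286e+00,  1.86347510e-03]), 'ft_force': array([ 0.13554873,  0.54935151, -0.65473806]), 'wrist_torque': array([ 0.01269105, -0.01803855,  0.02986681]), 'grip_width': 0.9983542306951825}
```

View pics/s0b.png

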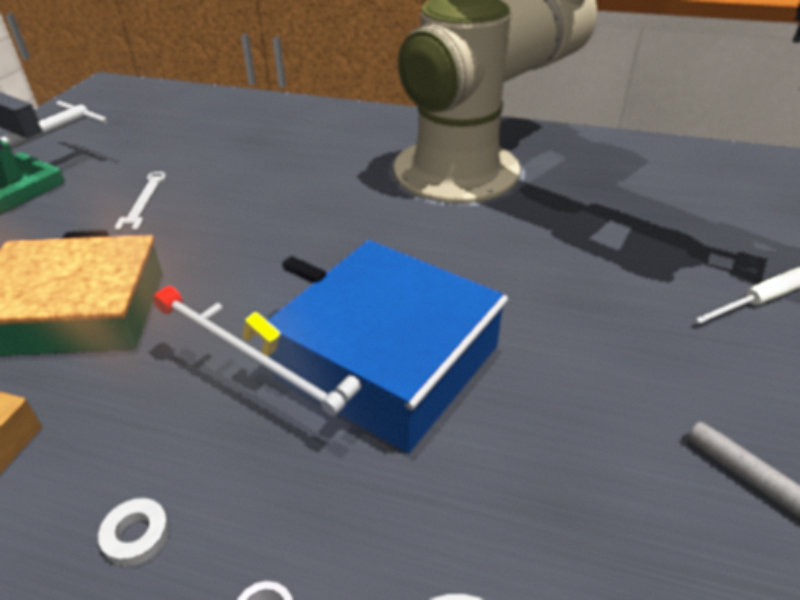

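View pics/t0b.png

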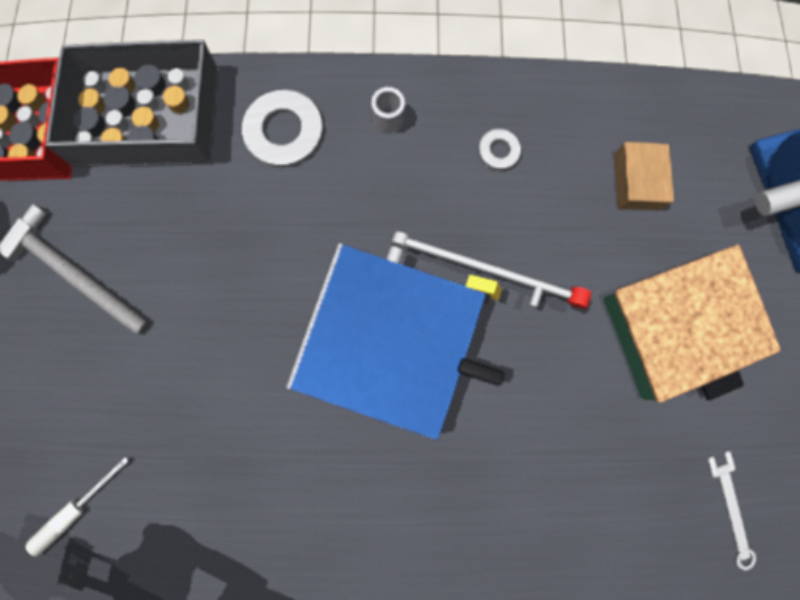

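The scene view shows the blue chest with its hinge edge at (460,350), the black tab at (303,269) and the red grip at (168,299). In the top view (800 px wide), the lid corners are at (340,245), (487,291), (437,436) and (290,387). The tab is at (482,371), the grip at (580,297) and the rod pivot at (400,240).

```bash
python3 - <<'E'
from h import *
c,T=load('t0')
for n,(u,v) in dict(h1=(345,251),cc=(463,290),c2=(433,430),h2=(296,385),tab=(482,371),tabtip=(502,376),grip=(579,296),piv=(400,239),catch=(482,287),case1=(735,250),case2=(620,290),case3=(660,395),case4=(772,350),lidc=(388,340)).items():
    print(n,pt(c,T,round(u*.64),round(v*.64)).round(4))
f=c['frame'];hsv=cv2.cvtColor(f,cv2.COLOR_BGR2HSV)
m=cv2.inRange(hsv,(105,130,60),(125,255,255));n,l,st,ce=cv2.connectedComponentsWithStats(m)
i=[k for k in range(1,n) if l[218,248]==k][0]
cn=max(cv2.findContours((l==i).astype('u1'),0,2)[0],key=cv2.contourArea)
# transform contour with plane z=0.086
K=np.array([[c['fx'],0,c['cx']],[0,c['fy'],c['cy']],[0,0,1]],float)
def plane(px,z):
    p=cv2.undistortPoints(np.array(px,float).reshape(-1,1,2),K,np.array([c['k1'],0,0,0.]))[:,0]
    r=np.c_[p,np.ones(len(p))]@T[:3,:3].T
    return T[:3,3]+r*((z-T[2,3])/r[:,2])[:,None]
w=plane(cn,.083)
rect=cv2.minAreaRect(w[:,:2].astype('f4')*1000);print(rect);print(cv2.boxPoints(rect))
m=cv2.inRange(hsv,(0,150,100),(6,255,255));ys,xs=np.nonzero(m[:, 350:390]);ys_=ys[(ys>170)&(ys<210)];xs_=xs[(ys>170)&(ys<210)]+350
print('grip plane .07',plane([[xs_.mean(),ys_.mean()]],.07))
E
```

```text
h1 [0.6081 0.0804 0.0859]
cc [ 0.558  -0.0736  0.0867]
c2 [ 0.3785 -0.0352  0.0859]
h2 [0.4339 0.1409 0.0858]
tab [ 0.4542 -0.0964  0.0928]
tabtip [ 0.4463 -0.1225  0.0935]
grip [ 0.5518 -0.2262  0.0998]
piv [0.6278 0.0084 0.0785]
catch [ 0.5613 -0.0972  0.0939]
case1 [ 0.6259 -0.4712  0.0668]
case2 [ 0.5642 -0.2943  0.0677]
case3 [ 0.4216 -0.3453  0.0667]
case4 [ 0.4825 -0.5203  0.0675]
lidc [0.4916 0.0237 0.0854]
((492.73583984375, 21.196739196777344), (199.0268096923828, 201.077880859375), 71.61141967773438)
[[ 365.93805  -41.5194 ]
 [ 556.74866 -104.95141]
 [ 619.5336    83.91288]
 [ 428.72302  147.34488]]
grip plane .07 [[ 0.55451916 -0.23510229  0.07      ]]
```

```bash
cat >> h.py <<'E'
XL=np.array([.3143,.9493,0]);YL=np.array([-.9493,.3143,0]);C=np.array([.4927,.0212,0])
HINGE=C+.1*XL+[0,0,.080]; 
def rotx(v,th): # rotate chest-frame (x,z) vector about +y
    x,z=v;return (x*np.cos(th)+z*np.sin(th))*XL+np.array([0,0,-x*np.sin(th)+z*np.cos(th)])
def H(th,dy=0): return HINGE+rotx((-.235,.007),th)+dy*YL
def Rdown(tilt=0): # tool y = -YL, z down, tilt about YL
    y=-YL;z=np.array([0,0,-1.]);M=np.c_[np.cross(y,z),y,z]
    return R.from_rotvec(tilt*YL)*R.from_matrix(M)
def cmd(grasp,tilt=0):
    s=robot.sense();R0=R.from_rotvec(s['tool_rot']);Rt=Rdown(tilt)
    p=grasp+Rt.apply([0,0,.019])
    d=R0.inv().apply(p-s['tcp_pos'])/.03;r=(R0.inv()*Rt).as_rotvec()/np.radians(6)
    return d.round(2),r.round(2)
E
python3 - <<'E'
from h import *
print(H(0),H(1.25));print(cmd(H(0)+[0,0,.13]))
E
```

```text
[ 0.4502695 -0.1069555  0.087    ] [0.50292799 0.05209225 0.30521864]
(array([-15.43, -17.22,   0.22]), array([-1.000e-02,  1.000e-02,  1.566e+01]))
```

Request:
step_arm --targets '[{"dx": -15.4,"dy": -17.2,"dz": 0,"rz": 15.6,"jaw": 0.3},{"dx": -15.4,"dy": -17.2,"dz": 0,"rz": 15.6,"jaw": 0.3},{"dx": -15.4,"dy": -17.2,"dz": 0,"rz": 15.6,"jaw": 0.3},{"dx": -15.4,"dy": -17.2,"dz": 0,"rz": 15.6,"jaw": 0.3},{"dx": -15.4,"dy": -17.2,"dz": 0,"rz": 15.6,"jaw": 0.3}]'

```text
$.targets[0]: bad value
```

```bash
python3 - <<'E'
from h import *
print(cmd(H(0)+[0,0,.13]))
E
```

```text
(array([-15.43, -17.22,   0.22]), array([-1.000e-02,  1.000e-02,  1.566e+01]))
```

Request:
step_arm --targets '[{"dx": -0.9,"dy": -1.0,"dz": 0,"rx": 0,"ry": 0,"rz": 1.1,"jaw": 0.3},{"dx": -1.8,"dy": -2.0,"dz": 0,"rx": 0,"ry": 0,"rz": 2.2,"jaw": 0.3},{"dx": -2.7,"dy": -3.0,"dz": 0,"rx": 0,"ry": 0,"rz": 3.3,"jaw": 0.3},{"dx": -3.6,"dy": -4.0,"dz": 0,"rx": 0,"ry": 0,"rz": 4.4,"jaw": 0.3},{"dx": -4.5,"dy": -5.0,"dz": 0,"rx": 0,"ry": 0,"rz": 5.5,"jaw": 0.3}]'

```text
time: 0.52
tcp_pos: [0.2238, 0.3278, 0.2041]
tool_rot: [-1.269, -2.874, 0.002]
ft_force: [1.0, 0.3, -0.3]
grip_width: 0.702
```

```bash
python3 - <<'E'
from h import *
print(cmd(H(0)+[0,0,.13]))
E
```

```text
(array([-15.79,  -4.18,   0.22]), array([-1.000e-02,  1.000e-02,  1.011e+01]))
```

Request:
step_arm --targets '[{"dx": -1.3,"dy": -0.35,"dz": 0,"rx": 0,"ry": 0,"rz": 1.1,"jaw": 0.3},{"dx": -2.6,"dy": -0.7,"dz": 0,"rx": 0,"ry": 0,"rz": 2.2,"jaw": 0.3},{"dx": -3.9,"dy": -1.05,"dz": 0,"rx": 0,"ry": 0,"rz": 3.3,"jaw": 0.3},{"dx": -5.2,"dy": -1.4,"dz": 0,"rx": 0,"ry": 0,"rz": 4.4,"jaw": 0.3},{"dx": -6.5,"dy": -1.75,"dz": 0,"rx": 0,"ry": 0,"rz": 5.5,"jaw": 0.3}]'

```text
time: 0.93
tcp_pos: [0.3166, 0.1465, 0.2043]
tool_rot: [2.039, 2.389, -0.002]
ft_force: [1.2, 1.5, 0.5]
grip_width: 0.699
```

```bash
python3 - <<'E'
from h import *
print(cmd(H(0)+[0,0,.13]))
E
```

```text
(array([-9.04,  3.07,  0.22]), array([-0.  ,  0.01,  4.56]))
```

Request:
step_arm --targets '[{"dx": -1.25,"dy": 0.4,"dz": 0,"rx": 0,"ry": 0,"rz": 0.9,"jaw": 0.3},{"dx": -2.5,"dy": 0.8,"dz": 0,"rx": 0,"ry": 0,"rz": 1.8,"jaw": 0.3},{"dx": -3.75,"dy": 1.2,"dz": 0,"rx": 0,"ry": 0,"rz": 2.7,"jaw": 0.3},{"dx": -5,"dy": 1.6,"dz": 0,"rx": 0,"ry": 0,"rz": 3.6,"jaw": 0.3},{"dx": -6.25,"dy": 2,"dz": 0,"rx": 0,"ry": 0,"rz": 4.55,"jaw": 0.3}]'

```text
time: 1.35
tcp_pos: [0.4056, -0.0314, 0.2044]
tool_rot: [2.55, 1.833, -0.001]
ft_force: [0.3, 0.1, 0.7]
grip_width: 0.7
```

```bash
python3 - <<'E'
from h import *
print(cmd(H(0)+[0,0,.13]))
E
```

```text
(array([-1.91,  2.21,  0.22]), array([-0.  ,  0.01, -0.04]))
```

Request:
step_arm --targets '[{"dx": -0.6,"dy": 0.7,"dz": 0,"rx": 0,"ry": 0,"rz": 0,"jaw": 0.3},{"dx": -1.3,"dy": 1.5,"dz": 0,"rx": 0,"ry": 0,"rz": 0,"jaw": 0.3},{"dx": -1.9,"dy": 2.2,"dz": 0.2,"rx": 0,"ry": 0,"rz": 0,"jaw": 0.3},{"dx": -1.9,"dy": 2.2,"dz": 0.2,"rx": 0,"ry": 0,"rz": 0,"jaw": 0.3},{"dx": -1.9,"dy": 2.2,"dz": 0.2,"rx": 0,"ry": 0,"rz": 0,"jaw": 0.3}]'

```text
time: 1.77
tcp_pos: [0.4498, -0.107, 0.1976]
tool_rot: [-2.551, -1.831, 0.003]
ft_force: [0.1, -0.2, -0.1]
grip_width: 0.697
```

```bash
python3 - <<'E'
from h import *
c,s=save('wrist','w1')
print(cmd(H(0)+[0,0,.13]))
cv2.imwrite('pics/w1b.png',cv2.resize(c['frame'],(800,600)))
E
```

```text
(array([-0.02,  0.03,  0.  ]), array([-0.01,  0.01, -0.05]))
```

View pics/w1b.png

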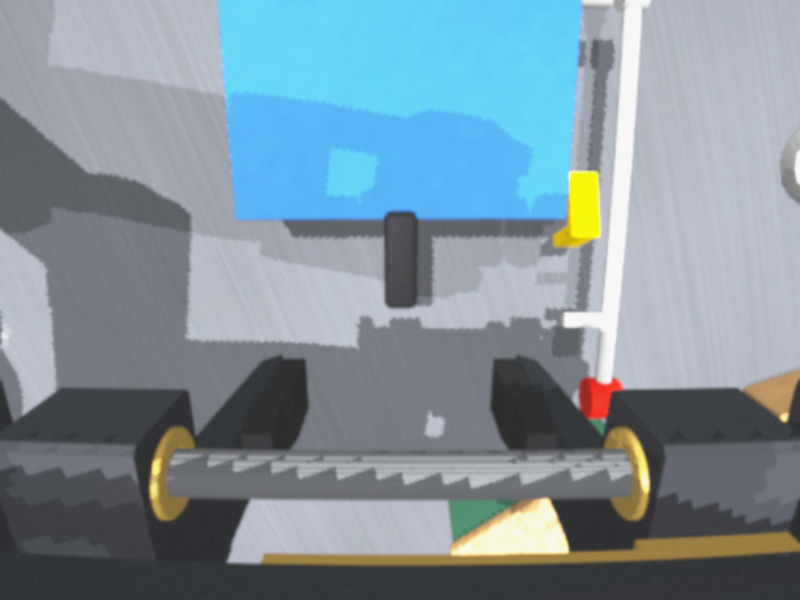

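The wrist view shows the tab from (401,215) to its tip at (401,305), centred between the fingers. The lid edge is at row 220, the catch at (583,205), the pin at (585,320) and the red grip at (600,397).

```bash
python3 - <<'E'
from h import *
c,T=load('w1')
for n,(u,v) in dict(tab=(401,265),tip=(401,300),l=(240,212),r=(560,212),grip=(601,390),rod=(622,150),rod2=(606,360)).items():
    p=pt(c,T,round(u*.64),round(v*.64));d=p-C;print(n,p.round(4),'chest',(d@XL).round(4),(d@YL).round(4))
print(cmd(H(0)))
E
```

```text
tab [ 0.4547 -0.099   0.0945] chest -0.126 -0.0017
tip [ 0.4479 -0.1194  0.0945] chest -0.1476 -0.0017
l [ 0.3729 -0.0386  0.0868] chest -0.0945 0.0949
r [ 0.5546 -0.0998  0.0865] chest -0.0954 -0.0968
grip [ 0.552  -0.2185  0.0974] chest -0.209 -0.1316
rod [ 0.6014 -0.0766  0.0803] chest -0.0586 -0.1339
rod2 [ 0.5613 -0.2016  0.0904] chest -0.19 -0.1351
(array([-0.01,  0.04,  4.34]), array([-0.01,  0.01, -0.05]))
```

Request:
step_arm --targets '[{"dx": 0,"dy": 0.05,"dz": 1.0,"rx": 0,"ry": 0,"rz": 0,"jaw": 0.3},{"dx": 0,"dy": 0.05,"dz": 2.0,"rx": 0,"ry": 0,"rz": 0,"jaw": 0.3},{"dx": 0,"dy": 0.05,"dz": 3.2,"rx": 0,"ry": 0,"rz": 0,"jaw": 0.3},{"dx": 0,"dy": 0.05,"dz": 4.3,"rx": 0,"ry": 0,"rz": 0,"jaw": 0.3},{"dx": 0,"dy": 0.05,"dz": 4.3,"rx": 0,"ry": 0,"rz": 0,"jaw": 0.4}]'

```text
time: 2.23
tcp_pos: [0.4475, -0.1042, 0.0648]
tool_rot: [-2.543, -1.829, 0.009]
ft_force: [-0.7, 0.9, -1.6]
grip_width: 0.647
```

Request:
step_arm --targets '[{"dx": 0,"dy": 0,"dz": 0,"rx": 0,"ry": 0,"rz": 0,"jaw": 0.9},{"dx": 0,"dy": 0,"dz": 0,"rx": 0,"ry": 0,"rz": 0,"jaw": 0.9},{"dx": 0,"dy": 0,"dz": 0,"rx": 0,"ry": 0,"rz": 0,"jaw": 0.9},{"dx": 0,"dy": 0,"dz": 0,"rx": 0,"ry": 0,"rz": 0,"jaw": 0.9},{"dx": 0,"dy": 0,"dz": 0,"rx": 0,"ry": 0,"rz": 0,"jaw": 0.9}]' --squeeze 20

```text
time: 2.65
tcp_pos: [0.4482, -0.1044, 0.066]
tool_rot: [-2.544, -1.831, 0.007]
ft_force: [0.0, 0.5, 0.3]
grip_width: 0.273
```

```bash
cat >> h.py <<'E'
def arc(f,ths):
    for t in ths: d,r=cmd(f(t));print(round(t,2),d,r)
E
python3 - <<'E'
from h import *
s=robot.sense();print(s['tcp_pos'],s['grip_width'],s['ft_force'])
arc(H,np.linspace(0,1.27,12))
E
```

```text
[ 0.44815064 -0.10439568  0.06602338] 0.27295594964443265 [0.03752031 0.48708816 0.26469967]
0.0 [-0.06  0.09 -0.07] [-0.08 -0.   -0.03]
0.12 [ 0.02  0.09 -0.97] [-0.08 -0.   -0.03]
0.23 [ 0.2   0.08 -1.85] [-0.08 -0.   -0.03]
0.35 [ 0.49  0.07 -2.71] [-0.08 -0.   -0.03]
0.46 [ 0.87  0.06 -3.53] [-0.08 -0.   -0.03]
0.58 [ 1.34  0.05 -4.3 ] [-0.08 -0.   -0.03]
0.69 [ 1.9   0.05 -5.01] [-0.08 -0.   -0.03]
0.81 [ 2.53  0.04 -5.66] [-0.08 -0.   -0.03]
0.92 [ 3.24  0.03 -6.22] [-0.08 -0.   -0.03]
1.04 [ 4.01  0.02 -6.7 ] [-0.08 -0.   -0.03]
1.15 [ 4.82  0.02 -7.09] [-0.08 -0.   -0.03]
1.27 [ 5.68  0.01 -7.38] [-0.08 -0.   -0.03]
```

Request:
step_arm --targets '[{"dx": 0,"dy": 0.05,"dz": 0,"rx": 0,"ry": 0,"rz": 0,"jaw": 0.95},{"dx": 0,"dy": 0.05,"dz": 0,"rx": 0,"ry": 0,"rz": 0,"jaw": 0.95},{"dx": 0,"dy": 0.05,"dz": 0,"rx": 0,"ry": 0,"rz": 0,"jaw": 0.95}]'

```text
time: 2.9
tcp_pos: [0.4498, -0.105, 0.0663]
tool_rot: [-2.545, -1.831, 0.007]
ft_force: [-0.1, 0.6, 0.3]
grip_width: 0.063
```

```bash
python3 - <<'E'
from h import *
a,s=save('scene','s1');print(s['grip_width'])
cv2.imwrite('pics/s1b.png',cv2.resize(a['frame'][120:280,130:330],(800,640))[:600])
E
```

```text
0.06333919809400172
```

View pics/s1b.png

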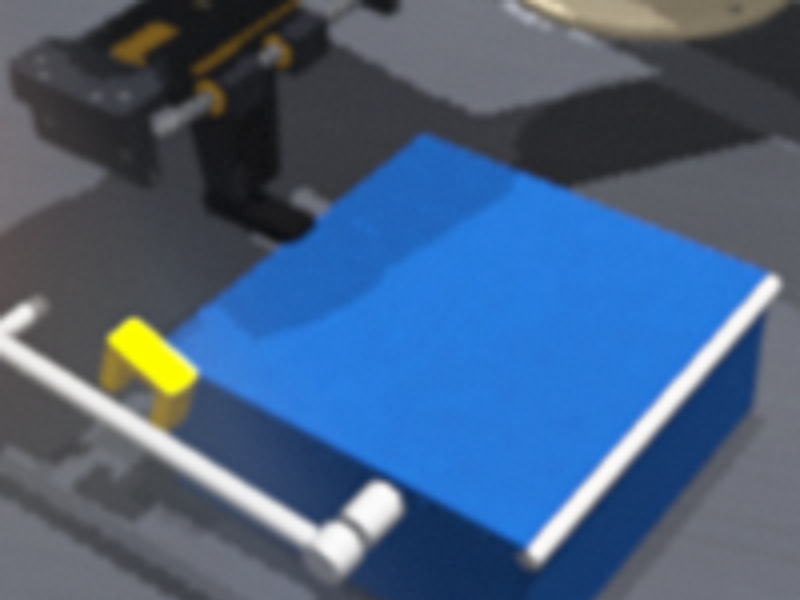

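The crop shows the tab running from (214,195) to (310,235) and the fingers ending around (240,200). The jaw reads nearly shut, so the tab may not be between the pads. I'll project the TCP into this view and look from the wrist.

```bash
python3 - <<'E'
from h import *
c,T=load('s1');s=robot.sense()
K=np.array([[c['fx'],0,c['cx']],[0,c['fy'],c['cy']],[0,0,1]],float)
def proj(p):
    q=np.linalg.inv(T)@np.r_[p,1];return cv2.projectPoints(q[None,:3],np.zeros(3),np.zeros(3),K,np.array([c['k1'],0,0,0.]))[0][0,0],q[2]
f=s['tcp_pos'];
for n,p in dict(tcp=f,grasp=f+[0,0,.019],up=f+[0,0,.05],tabH=H(0),tip=H(0)-.02*XL,edge=H(0)+.035*XL,corner=C-.1*XL-.1*YL+[0,0,.086]).items():
    (u,v),z=proj(p);print(n,((u-130)*4).round(),((v-120)*4).round(),z.round(3), c['depth'][int(round(v)),int(round(u))])
w,s=save('wrist','w2')
cv2.imwrite('pics/w2b.png',cv2.resize(w['frame'],(800,600)))
E
```

```text
tcp 249.0 238.0 0.801 0.90195364
grasp 245.0 208.0 0.789 0.7742821
up 238.0 156.0 0.769 0.7562815
tabH 240.0 205.0 0.788 0.77830386
tip 210.0 191.0 0.797 0.78441036
edge 295.0 230.0 0.772 0.7658848
corner 149.0 349.0 0.712 0.69779295
```

View pics/w2b.png

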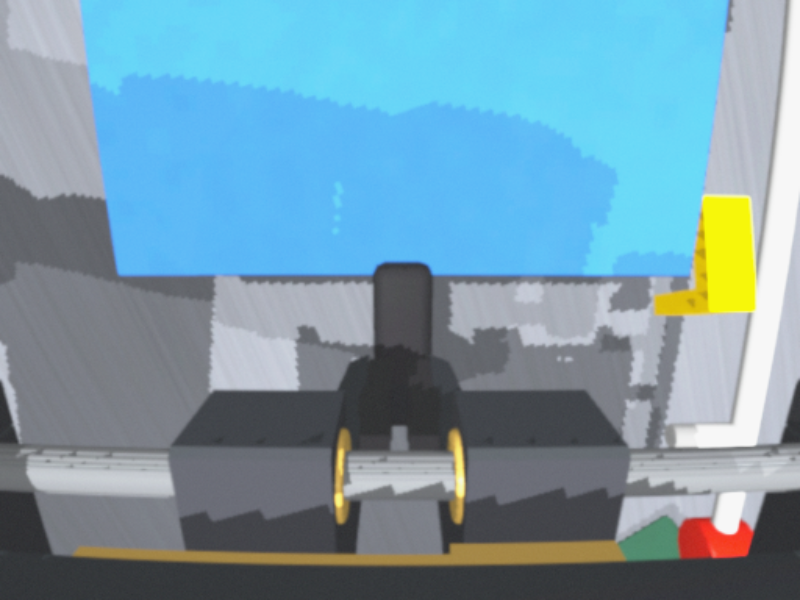

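The wrist view shows the fingers apparently on either side of the tab, centred at (403,390), but the width reading disagrees. I'll enlarge and brighten the scene crop.

```bash
python3 - <<'E'
from h import *
c,T=load('s1');x=c['frame'][125:190,160:230].astype(float)
x=255*np.clip(x/130,0,1)**.5
d=c['depth'][125:190,160:230];d=np.clip((d-.68)/.3,0,1)*255
o=np.hstack([cv2.resize(x.astype('u1'),None,fx=5.7,fy=6,interpolation=2),cv2.resize(cv2.applyColorMap(d.astype('u1'),2),None,fx=5.7,fy=6,interpolation=0)]);cv2.imwrite('pics/s1c.png',o)
E
```

```text
(no output)
```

View pics/s1c.png

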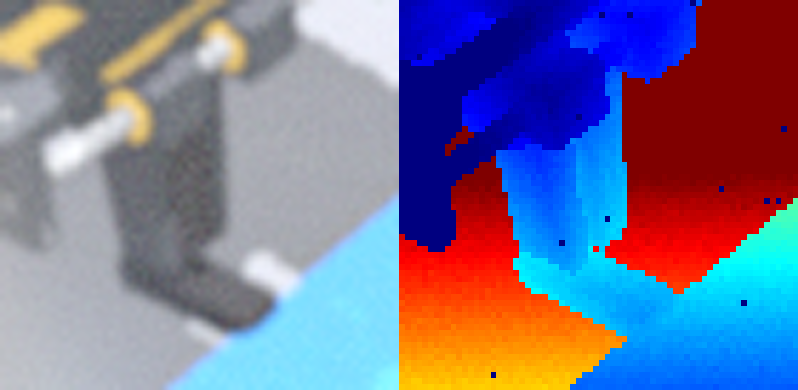

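```bash
python3 - <<'E'
from h import *
c,T=load('s1');s=robot.sense();print(s['tcp_pos'],s['tool_rot'])
for u,v in [(187,160),(188,164),(189,167),(190,169),(191,172),(196,155),(197,162),(195,172),(200,174)]:
    p=pt(c,T,u,v,0);d=p-C;print((u,v),p.round(4),'chest',(d@XL).round(4),(d@YL).round(4))
c,T=load('w1');s0=np.array([.4498,-.107,.1976])
print('w1 fingertips rel tcp')
for u,v in [(285,362),(290,375),(300,370),(300,400),(300,430),(500,370),(500,400)]:
    p=pt(c,T,round(u*.64),round(v*.64),0)-s0;print((u,v),(p@XL).round(4),(p@YL).round(4),p[2].round(4))
E
```

```text
[ 0.44960515 -0.10491435  0.06607656] [-2.54446586 -1.83084184  0.00707981]
(187, 160) [ 0.4666 -0.1015  0.1264] chest -0.1247 -0.0138
(188, 164) [ 0.4675 -0.1001  0.1182] chest -0.1231 -0.0142
(189, 167) [ 0.4661 -0.0997  0.1102] chest -0.1231 -0.0127
(190, 169) [ 0.4618 -0.1004  0.1022] chest -0.1251 -0.0089
(191, 172) [ 0.4604 -0.0999  0.0941] chest -0.1251 -0.0074
(196, 155) [ 0.4405 -0.0949  0.1213] chest -0.1266 0.013
(197, 162) [ 0.4423 -0.0937  0.1062] chest -0.1249 0.0118
(195, 172) [ 0.459  -0.0921  0.0947] chest -0.1182 -0.0036
(200, 174) [ 0.463  -0.0801  0.0954] chest -0.1055 -0.0036
w1 fingertips rel tcp
(285, 362) 0.0097 0.0361 0.0368
(290, 375) 0.0101 0.0319 0.0467
(300, 370) 0.0092 0.0302 0.0416
(300, 400) 0.001 0.0299 0.0456
(300, 430) -0.1628 0.0891 -0.1979
(500, 370) 0.0092 -0.0325 0.042
(500, 400) 0.0028 -0.0315 0.0494
```

```bash
python3 - <<'E'
from h import *
c,T=load('s1')
for u,v in [(166,163),(167,164),(164,160),(168,150),(175,143),(181,146),(183,150),(200,136),(205,137)]:
    p=pt(c,T,u,v,0);d=p-C;print((u,v),p.round(4),'chest',(d@XL).round(4),(d@YL).round(4))
E
```

```text
(166, 163) [ 0.5408 -0.101   0.1723] chest -0.1009 -0.0841
(167, 164) [ 0.5385 -0.1009  0.1686] chest -0.1015 -0.0818
(164, 160) [ 0.5407 -0.1037  0.1778] chest -0.1035 -0.0848
(168, 150) [ 0.283  -0.2486 -0.0004] chest -0.3221 0.1143
(175, 143) [ 0.482 -0.112  0.172] chest -0.1298 -0.0317
(181, 146) [ 0.4974 -0.0926  0.1792] chest -0.1066 -0.0402
(183, 150) [ 0.4709 -0.1044  0.1512] chest -0.1261 -0.0188
(200, 136) [ 0.4468 -0.0792  0.1704] chest -0.1097 0.012
(205, 137) [ 0.4464 -0.0697  0.1697] chest -0.1008 0.0154
```

Request:
step_arm --targets '[{"dx": 0,"dy": 0,"dz": 0,"rx": 0,"ry": 0,"rz": 0,"jaw": 0.4},{"dx": 0,"dy": 0,"dz": 0,"rx": 0,"ry": 0,"rz": 0,"jaw": 0.4},{"dx": 0,"dy": 0,"dz": 0,"rx": 0,"ry": 0,"rz": 0,"jaw": 0.4},{"dx": 0,"dy": 0,"dz": 0,"rx": 0,"ry": 0,"rz": 0,"jaw": 0.4},{"dx": 0,"dy": 0,"dz": 0,"rx": 0,"ry": 0,"rz": 0,"jaw": 0.4}]'

```text
time: 3.42
tcp_pos: [0.4496, -0.1049, 0.066]
tool_rot: [-2.544, -1.831, 0.007]
ft_force: [-0.3, 0.3, 0.5]
grip_width: 0.401
```

The pictures show the fingertips about 35 mm behind the reported TCP: the tips are at z≈0.10 while the reading is 0.066. The body underside, at about 0.166, agrees with that. So the pads closed just above the tab. I'll correct for a 35 mm tool-z offset and go lower.

Request:
step_arm --targets '[{"dx": 0,"dy": 0,"dz": 0.4,"rx": 0,"ry": 0,"rz": 0,"jaw": 0.4},{"dx": 0,"dy": 0,"dz": 0.7,"rx": 0,"ry": 0,"rz": 0,"jaw": 0.4},{"dx": 0,"dy": 0,"dz": 1.1,"rx": 0,"ry": 0,"rz": 0,"jaw": 0.4},{"dx": 0,"dy": 0,"dz": 1.1,"rx": 0,"ry": 0,"rz": 0,"jaw": 0.7},{"dx": 0,"dy": 0,"dz": 1.1,"rx": 0,"ry": 0,"rz": 0,"jaw": 0.9}]'

```text
time: 3.83
tcp_pos: [0.449, -0.1046, 0.0327]
tool_rot: [-2.543, -1.83, 0.008]
ft_force: [0.5, 0.2, -0.1]
grip_width: 0.471
```

Request:
step_arm --targets '[{"dx": 0,"dy": 0,"dz": 0,"rx": 0,"ry": 0,"rz": 0,"jaw": 0.95},{"dx": 0,"dy": 0,"dz": 0,"rx": 0,"ry": 0,"rz": 0,"jaw": 0.95},{"dx": 0,"dy": 0,"dz": 0,"rx": 0,"ry": 0,"rz": 0,"jaw": 0.95},{"dx": 0,"dy": 0,"dz": 0,"rx": 0,"ry": 0,"rz": 0,"jaw": 0.95}]'

```text
time: 4.17
tcp_pos: [0.4506, -0.1052, 0.0335]
tool_rot: [-2.547, -1.832, 0.004]
ft_force: [6.7, -1.1, -1.8]
grip_width: 0.224
```

```bash
sed -i 's/\[0,0,.019\]/[0,0,.054]/' h.py
python3 - <<'E'
from h import *
s=robot.sense();print(s['tcp_pos'],s['grip_width'],s['ft_force'])
arc(H,np.linspace(0,1.26,13))
E
```

```text
[ 0.45055376 -0.10523675  0.03345819] 0.2244013328613483 [ 6.73654824 -1.09487702 -1.84182113]
0.0 [-0.06  0.01  0.02] [-0.05 -0.   -0.04]
0.1 [ 0.01  0.   -0.8 ] [-0.05 -0.   -0.04]
0.21 [ 0.16 -0.   -1.61] [-0.05 -0.   -0.04]
0.32 [ 0.4  -0.01 -2.4 ] [-0.05 -0.   -0.04]
0.42 [ 0.72 -0.01 -3.16] [-0.05 -0.   -0.04]
0.52 [ 1.12 -0.02 -3.88] [-0.05 -0.   -0.04]
0.63 [ 1.59 -0.02 -4.55] [-0.05 -0.   -0.04]
0.74 [ 2.12 -0.03 -5.18] [-0.05 -0.   -0.04]
0.84 [ 2.72 -0.03 -5.74] [-0.05 -0.   -0.04]
0.94 [ 3.38 -0.04 -6.24] [-0.05 -0.   -0.04]
1.05 [ 4.08 -0.04 -6.66] [-0.05 -0.   -0.04]
1.16 [ 4.83 -0.05 -7.01] [-0.05 -0.   -0.04]
1.26 [ 5.61 -0.05 -7.28] [-0.05 -0.   -0.04]
```

Width is now 19.7 mm, so the tab is held. Lifting along the arc.

Request:
step_arm --targets '[{"dx": 0.03,"dy": 0,"dz": -0.8,"rx": 0,"ry": 0,"rz": 0,"jaw": 0.95},{"dx": 0.16,"dy": 0,"dz": -1.6,"rx": 0,"ry": 0,"rz": 0,"jaw": 0.95},{"dx": 0.4,"dy": 0,"dz": -2.4,"rx": 0,"ry": 0,"rz": 0,"jaw": 0.95},{"dx": 0.72,"dy": 0,"dz": -3.16,"rx": 0,"ry": 0,"rz": 0,"jaw": 0.95},{"dx": 1.12,"dy": 0,"dz": -3.88,"rx": 0,"ry": 0,"rz": 0,"jaw": 0.95}]'

```text
time: 4.58
tcp_pos: [0.4611, -0.0737, 0.151]
tool_rot: [-2.547, -1.831, 0.007]
ft_force: [1.8, 0.9, -5.3]
grip_width: 0.219
```

```bash
python3 - <<'E'
from h import *
s=robot.sense();print(s['tcp_pos'],s['grip_width'],s['ft_force'])
arc(H,[.52,.63,.735,.84,.945,1.05])
E
```

```text
[ 0.46111556 -0.07371075  0.15101412] 0.21918176630996078 [ 1.78604191  0.8642834  -5.25615434]
0.52 [-0.01  0.01  0.07] [-0.06  0.01 -0.04]
0.63 [ 0.48 -0.   -0.64] [-0.06  0.01 -0.04]
0.73 [ 1.01 -0.01 -1.26] [-0.06  0.01 -0.04]
0.84 [ 1.61 -0.01 -1.82] [-0.06  0.01 -0.04]
0.94 [ 2.27 -0.02 -2.32] [-0.06  0.01 -0.04]
1.05 [ 2.97 -0.03 -2.75] [-0.06  0.01 -0.04]
```

Request:
step_arm --targets '[{"dx": 0.48,"dy": 0,"dz": -0.64,"rx": 0,"ry": 0,"rz": 0,"jaw": 0.95},{"dx": 1.0,"dy": 0,"dz": -1.26,"rx": 0,"ry": 0,"rz": 0,"jaw": 0.95},{"dx": 1.6,"dy": 0,"dz": -1.82,"rx": 0,"ry": 0,"rz": 0,"jaw": 0.95},{"dx": 2.27,"dy": 0,"dz": -2.32,"rx": 0,"ry": 0,"rz": 0,"jaw": 0.95},{"dx": 2.97,"dy": 0,"dz": -2.75,"rx": 0,"ry": 0,"rz": 0,"jaw": 0.95}]'

```text
time: 5.0
tcp_pos: [0.4894, 0.011, 0.2346]
tool_rot: [-2.548, -1.831, 0.01]
ft_force: [-0.0, -0.6, -6.6]
grip_width: 0.224
```

```bash
python3 - <<'E'
from h import *
s=robot.sense();print(s['tcp_pos'],s['grip_width'],s['ft_force'])
arc(H,[1.05,1.1,1.15,1.2,1.25,1.27])
E
```

```text
[0.48944684 0.01095162 0.23462789] 0.22410066557088648 [-0.03759275 -0.59072282 -6.60750265]
1.05 [-0.   -0.    0.04] [-0.07  0.02 -0.05]
1.1 [ 0.35 -0.01 -0.13] [-0.07  0.02 -0.05]
1.15 [ 0.7  -0.01 -0.29] [-0.07  0.02 -0.05]
1.2 [ 1.07 -0.01 -0.43] [-0.07  0.02 -0.05]
1.25 [ 1.44 -0.02 -0.56] [-0.07  0.02 -0.05]
1.27 [ 1.59 -0.02 -0.6 ] [-0.07  0.02 -0.05]
```

Request:
step_arm --targets '[{"dx": 0.35,"dy": 0,"dz": -0.13,"rx": 0,"ry": 0,"rz": 0,"jaw": 0.95},{"dx": 0.7,"dy": 0,"dz": -0.29,"rx": 0,"ry": 0,"rz": 0,"jaw": 0.95},{"dx": 1.07,"dy": 0,"dz": -0.43,"rx": 0,"ry": 0,"rz": 0,"jaw": 0.95},{"dx": 1.44,"dy": 0,"dz": -0.56,"rx": 0,"ry": 0,"rz": 0,"jaw": 0.95},{"dx": 1.6,"dy": 0,"dz": -0.6,"rx": 0,"ry": 0,"rz": 0,"jaw": 0.95}]'

```text
time: 5.42
tcp_pos: [0.5036, 0.0534, 0.2518]
tool_rot: [-2.551, -1.832, 0.024]
ft_force: [-11.7, -27.0, -4.8]
grip_width: 0.225
```

Request:
step_arm --targets '[{"dx": 0,"dy": 0,"dz": 0,"rx": 0,"ry": 0,"rz": 0,"jaw": 0.95},{"dx": 0,"dy": 0,"dz": 0,"rx": 0,"ry": 0,"rz": 0,"jaw": 0.95},{"dx": 0,"dy": 0,"dz": 0,"rx": 0,"ry": 0,"rz": 0,"jaw": 0.95}]'

```text
time: 5.67
tcp_pos: [0.5035, 0.0532, 0.2517]
tool_rot: [-2.551, -1.832, 0.024]
ft_force: [-1.8, -2.6, 0.9]
grip_width: 0.22
```

```bash
python3 - <<'E'
from h import *
s=robot.sense();print(s['tcp_pos'],s['grip_width'],s['ft_force'])
g=s['tcp_pos']-R.from_rotvec(s['tool_rot']).apply([0,0,.054])-HINGE
print('r',np.hypot(g@XL,g[2]),'lid',np.arctan2(g[2],-(g@XL))-np.arctan2(.007,.235))
c,_=save('scene','s2');cv2.imwrite('pics/s2b.png',cv2.resize(c['frame'],(800,600)))
E
```

```text
[0.50352846 0.05320805 0.25169716] 0.21986400439998002 [-1.81406627 -2.55813823  0.85636978]
r 0.23501940963832804 lid 1.2583221792934334
```

View pics/s2b.png

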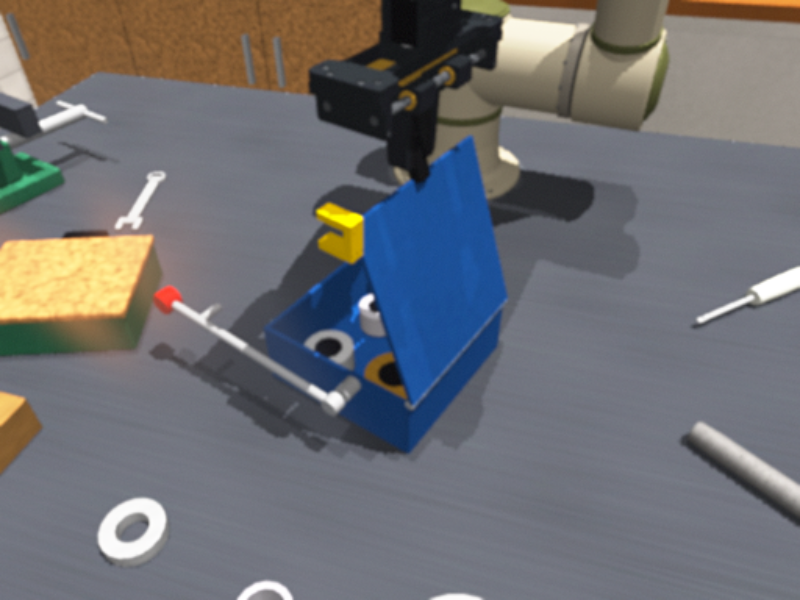

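The view shows the lid up at its stop, where the wrist force rose to 27 N and my estimate was 1.258 rad. The rod is still down and the open catch is at (340,232). Next: let go and retreat straight up.

Request:
step_arm --targets '[{"dx": 0,"dy": 0,"dz": 0,"rx": 0,"ry": 0,"rz": 0,"jaw": 0.5},{"dx": 0,"dy": 0,"dz": 0,"rx": 0,"ry": 0,"rz": 0,"jaw": 0.5},{"dx": 0,"dy": 0,"dz": 0,"rx": 0,"ry": 0,"rz": 0,"jaw": 0.5},{"dx": 0,"dy": 0,"dz": 0,"rx": 0,"ry": 0,"rz": 0,"jaw": 0.5},{"dx": 0,"dy": 0,"dz": -0.5,"rx": 0,"ry": 0,"rz": 0,"jaw": 0.5}]'

```text
time: 6.13
tcp_pos: [0.5028, 0.0535, 0.2646]
tool_rot: [-2.549, -1.83, 0.029]
ft_force: [1.1, -0.1, -0.3]
grip_width: 0.498
```

Request:
step_arm --targets '[{"dx": 0,"dy": 0,"dz": -1.0,"rx": 0,"ry": 0,"rz": 0,"jaw": 0.5},{"dx": 0,"dy": 0,"dz": -2.0,"rx": 0,"ry": 0,"rz": 0,"jaw": 0.5},{"dx": 0,"dy": 0,"dz": -2.7,"rx": 0,"ry": 0,"rz": 0,"jaw": 0.5},{"dx": -0.5,"dy": 0,"dz": -2.7,"rx": 0,"ry": 0,"rz": 0,"jaw": 0.5},{"dx": -1.5,"dy": 0,"dz": -2.7,"rx": 0,"ry": 0,"rz": 0,"jaw": 0.5}]'

```text
time: 6.55
tcp_pos: [0.4904, 0.0127, 0.347]
tool_rot: [-2.547, -1.835, 0.026]
ft_force: [-0.1, -0.6, -1.3]
grip_width: 0.499
```

```bash
cat >> h.py <<'E'
PIV=C+.0285*XL-.1345*YL+[0,0,.070]
def G(th): return PIV+rotx((-.2505,0),th)
E
python3 - <<'E'
from h import *
c,T=load('w1')
K=np.array([[c['fx'],0,c['cx']],[0,c['fy'],c['cy']],[0,0,1]],float)
for tag in('t0','s0'):
    c,T=load(tag);hsv=cv2.cvtColor(c['frame'],cv2.COLOR_BGR2HSV)
    m=cv2.inRange(hsv,(0,150,100),(6,255,255))|cv2.inRange(hsv,(174,150,100),(180,255,255))
    u0,v0=(371,190) if tag=='t0' else (107,191)
    P=[]
    for v in range(v0-12,v0+13):
        for u in range(u0-12,u0+13):
            if m[v,u]:
                p=pt(c,T,u,v,0)
                if .06<p[2]<.11:P.append([(p-C)@XL,(p-C)@YL,p[2]])
    P=np.array(P);print(tag,len(P),'min',np.percentile(P,3,0).round(4),'max',np.percentile(P,97,0).round(4))
d=PIV-C
for th in(0,.06,.1):g=G(th);print(th,g,(g-C)@XL,g[2])
print(cmd(G(.07)+[0,0,.16]))
E
```

```text
t0 139 min [-0.2295 -0.1437  0.0892] max [-0.2058 -0.1233  0.1032]
s0 175 min [-0.2263 -0.1451  0.0837] max [-0.207  -0.1246  0.1025]
0 [ 0.55060625 -0.23181795  0.07      ] -0.22199000556 0.07
0.06 [ 0.55074793 -0.23139004  0.08502098] -0.22153926110719757 0.08502098362310087
0.1 [ 0.55099958 -0.23062994  0.09500827] -0.22073860530272155 0.09500827087003046
(array([-7.01,  4.55,  5.14]), array([-0.11,  0.11, -0.02]))
  return _methods._mean(a, axis=axis, dtype=dtype,
  ret = ret.dtype.type(ret / rcount)
```

Request:
step_arm --targets '[{"dx": -1.1,"dy": 0.7,"dz": 0,"rx": 0,"ry": 0,"rz": 0,"jaw": 0.45},{"dx": -2.2,"dy": 1.4,"dz": 0,"rx": 0,"ry": 0,"rz": 0,"jaw": 0.45},{"dx": -3.3,"dy": 2.1,"dz": 0.3,"rx": 0,"ry": 0,"rz": 0,"jaw": 0.45},{"dx": -4.3,"dy": 2.8,"dz": 1.0,"rx": 0,"ry": 0,"rz": 0,"jaw": 0.45},{"dx": -5.3,"dy": 3.5,"dz": 1.7,"rx": -0.1,"ry": 0.1,"rz": 0,"jaw": 0.45}]'

```text
time: 6.97
tcp_pos: [0.5392, -0.1727, 0.2967]
tool_rot: [2.548, 1.836, -0.001]
ft_force: [0.7, 0.6, -0.9]
grip_width: 0.547
```

```bash
sed -i 's/PIV=C+.0285/PIV=C+.030/' h.py; python3 - <<'E'
from h import *
print(cmd(G(.076)+[0,0,.10]))
E
```

```text
(array([-1.67,  0.98,  5.39]), array([ 0.  ,  0.01, -0.02]))
```

Request:
step_arm --targets '[{"dx": -0.5,"dy": 0.3,"dz": 1.1,"rx": 0,"ry": 0,"rz": 0,"jaw": 0.45},{"dx": -1.0,"dy": 0.6,"dz": 2.2,"rx": 0,"ry": 0,"rz": 0,"jaw": 0.45},{"dx": -1.67,"dy": 1.0,"dz": 3.2,"rx": 0,"ry": 0,"rz": 0,"jaw": 0.45},{"dx": -1.67,"dy": 1.0,"dz": 4.2,"rx": 0,"ry": 0,"rz": 0,"jaw": 0.45},{"dx": -1.67,"dy": 1.0,"dz": 5.2,"rx": 0,"ry": 0,"rz": 0,"jaw": 0.45}]'

```text
time: 7.38
tcp_pos: [0.5516, -0.2308, 0.1389]
tool_rot: [2.55, 1.834, -0.001]
ft_force: [0.0, 0.4, -0.0]
grip_width: 0.547
```

```bash
python3 - <<'E'
from h import *
c,s=save('wrist','w3')
cv2.imwrite('pics/w3b.png',cv2.resize(c['frame'],(800,600)));print(cmd(G(.076)))
E
```

```text
(array([-0.01,  0.1 ,  3.26]), array([-0.09, -0.02, -0.03]))
```

View pics/w3b.png

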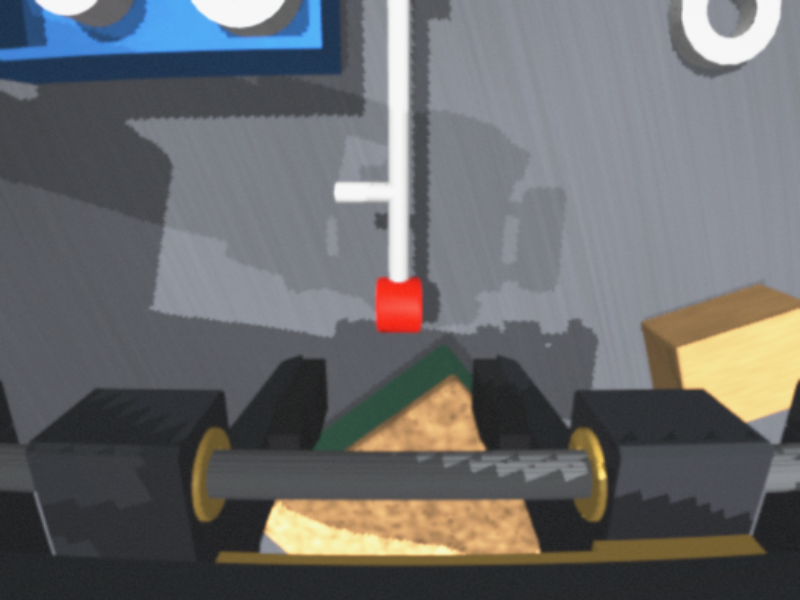

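The wrist view shows the red grip at (399,305), centred between the fingers, with the pin at (362,192) pointing to the lid side. The case corner at (450,350) is lower and clear.

```bash
python3 - <<'E'
from h import *
c,T=load('w3')
for u,v in [(399,285),(399,300),(399,320),(399,328),(399,200)]:
    p=pt(c,T,round(u*.64),round(v*.64),0);d=p-C;print((d@XL).round(4),(d@YL).round(4),p[2].round(4))
E
```

```text
-0.2074 -0.1357 0.0938
-0.2132 -0.1357 0.1005
-0.2234 -0.1357 0.1003
-0.2285 -0.1357 0.0975
-0.1678 -0.1358 0.0885
```

Request:
step_arm --targets '[{"dx": 0,"dy": 0.05,"dz": 1.0,"rx": 0,"ry": 0,"rz": 0,"jaw": 0.45},{"dx": 0,"dy": 0.05,"dz": 2.0,"rx": 0,"ry": 0,"rz": 0,"jaw": 0.45},{"dx": 0,"dy": 0.05,"dz": 2.8,"rx": 0,"ry": 0,"rz": 0,"jaw": 0.45},{"dx": 0,"dy": 0.05,"dz": 3.25,"rx": 0,"ry": 0,"rz": 0,"jaw": 0.45},{"dx": 0,"dy": 0.05,"dz": 3.25,"rx": 0,"ry": 0,"rz": 0,"jaw": 0.6}]'

```text
time: 7.85
tcp_pos: [0.5488, -0.228, 0.0332]
tool_rot: [-2.539, -1.828, 0.009]
ft_force: [-0.7, 0.3, 0.1]
grip_width: 0.495
```

Request:
step_arm --targets '[{"dx": 0,"dy": 0,"dz": 0,"rx": 0,"ry": 0,"rz": 0,"jaw": 0.95},{"dx": 0,"dy": 0,"dz": 0,"rx": 0,"ry": 0,"rz": 0,"jaw": 0.95},{"dx": 0,"dy": 0,"dz": 0,"rx": 0,"ry": 0,"rz": 0,"jaw": 0.95},{"dx": 0,"dy": 0,"dz": 0,"rx": 0,"ry": 0,"rz": 0,"jaw": 0.95},{"dx": 0,"dy": 0,"dz": 0,"rx": 0,"ry": 0,"rz": 0,"jaw": 0.95}]'

```text
time: 8.27
tcp_pos: [0.5514, -0.229, 0.0353]
tool_rot: [-2.545, -1.832, 0.003]
ft_force: [9.8, -1.7, -0.5]
grip_width: 0.245
```

```bash
cat >> h.py <<'E'
def rod():
    s=robot.sense();g=s['tcp_pos']-R.from_rotvec(s['tool_rot']).apply([0,0,.054])-PIV
    print('r',np.hypot(g@XL,g[2]).round(4),'rod',np.arctan2(g[2],-(g@XL)).round(3),'y',(g@YL).round(4),s['grip_width'].round(3),s['ft_force'].round(1))
E
python3 - <<'E'
from h import *
rod();arc(G,[.076,.2,.32,.44,.56,.68])
E
```

```text
Traceback (most recent call last):
  File "h.py", line 38, in rod
    print('r',np.hypot(g@XL,g[2]).round(4),'rod',np.arctan2(g[2],-(g@XL)).round(3),'y',(g@YL).round(4),s['grip_width'].round(3),s['ft_force'].round(1))
                                                                                                       ^^^^^^^^^^^^^^^^^^^^^
AttributeError: 'float' object has no attribute 'round'
```

```bash
sed -i "s/s\['grip_width'\].round(3)/round(s['grip_width'],3)/" h.py
python3 - <<'E'
from h import *
rod();arc(G,[.076,.2,.32,.44,.56,.68])
E
```

```text
r 0.2499 rod 0.077 y -0.0002 0.245 [ 9.8 -1.7 -0.5]
0.08 [-0.02  0.01  0.01] [-0.06 -0.02 -0.03]
0.2 [ 0.12 -0.   -1.02] [-0.06 -0.02 -0.03]
0.32 [ 0.38 -0.01 -1.98] [-0.06 -0.02 -0.03]
0.44 [ 0.75 -0.02 -2.91] [-0.06 -0.02 -0.03]
0.56 [ 1.24 -0.02 -3.79] [-0.06 -0.02 -0.03]
0.68 [ 1.82 -0.03 -4.6 ] [-0.06 -0.02 -0.03]
```

Request:
step_arm --targets '[{"dx": 0.12,"dy": 0,"dz": -1.0,"rx": 0,"ry": 0,"rz": 0,"jaw": 0.95},{"dx": 0.38,"dy": 0,"dz": -1.98,"rx": 0,"ry": 0,"rz": 0,"jaw": 0.95},{"dx": 0.75,"dy": 0,"dz": -2.9,"rx": 0,"ry": 0,"rz": 0,"jaw": 0.95},{"dx": 1.24,"dy": 0,"dz": -3.8,"rx": 0,"ry": 0,"rz": 0,"jaw": 0.95},{"dx": 1.82,"dy": 0,"dz": -4.6,"rx": 0,"ry": 0,"rz": 0,"jaw": 0.95}]'

```text
time: 8.68
tcp_pos: [0.5686, -0.1782, 0.1763]
tool_rot: [-2.546, -1.831, 0.006]
ft_force: [-1.7, -0.6, -1.3]
grip_width: 0.249
```

```bash
python3 - <<'E'
from h import *
rod();arc(G,[.8,.92,1.04,1.16,1.28])
E
```

```text
r 0.2527 rod 0.687 y -0.0006 0.249 [-1.7 -0.6 -1.3]
0.8 [ 0.7  -0.02 -0.65] [-0.06  0.   -0.04]
0.92 [ 1.45 -0.02 -1.3 ] [-0.06  0.   -0.04]
1.04 [ 2.29 -0.03 -1.86] [-0.06  0.   -0.04]
1.16 [ 3.18 -0.04 -2.31] [-0.06  0.   -0.04]
1.28 [ 4.12 -0.04 -2.66] [-0.06  0.   -0.04]
```

Request:
step_arm --targets '[{"dx": 0.7,"dy": 0,"dz": -0.65,"rx": 0,"ry": 0,"rz": 0,"jaw": 0.95},{"dx": 1.45,"dy": 0,"dz": -1.3,"rx": 0,"ry": 0,"rz": 0,"jaw": 0.95},{"dx": 2.29,"dy": 0,"dz": -1.86,"rx": 0,"ry": 0,"rz": 0,"jaw": 0.95},{"dx": 3.18,"dy": 0,"dz": -2.3,"rx": 0,"ry": 0,"rz": 0,"jaw": 0.95},{"dx": 4.1,"dy": 0,"dz": -2.65,"rx": 0,"ry": 0,"rz": 0,"jaw": 0.95}]'

```text
time: 9.1
tcp_pos: [0.6078, -0.0612, 0.2589]
tool_rot: [-2.549, -1.832, 0.006]
ft_force: [-1.8, -0.4, -3.4]
grip_width: 0.248
```

```bash
python3 - <<'E'
from h import *
rod();arc(G,[1.28,1.36,1.44,1.5,1.56,1.62,1.65])
c,_=save('scene','s3');cv2.imwrite('pics/s3b.png',cv2.resize(c['frame'][60:300,130:350],(660,720))[:600])
E
```

```text
r 0.2534 rod 1.283 y -0.0009 0.248 [-1.8 -0.4 -3.4]
1.28 [ 0.01 -0.02  0.1 ] [-0.04  0.02 -0.05]
1.36 [ 0.65 -0.03 -0.07] [-0.04  0.02 -0.05]
1.44 [ 1.31 -0.03 -0.18] [-0.04  0.02 -0.05]
1.5 [ 1.81 -0.03 -0.23] [-0.04  0.02 -0.05]
1.56 [ 2.31 -0.04 -0.26] [-0.04  0.02 -0.05]
1.62 [ 2.81 -0.04 -0.25] [-0.04  0.02 -0.05]
1.65 [ 3.06 -0.04 -0.23] [-0.04  0.02 -0.05]
```

View pics/s3b.png

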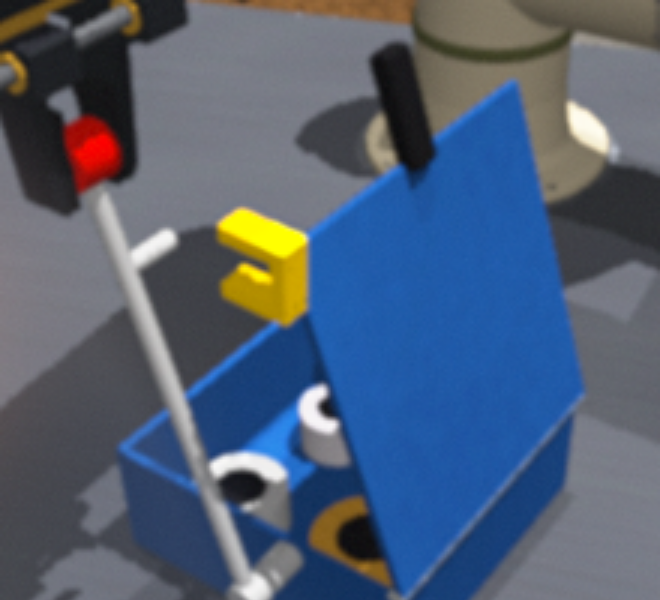

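The crop shows the rod in the fingers at about 1.28, with the pin at (155,247) lined up with the slot mouth at (240,260). The lid is still fully open. Next I'll swing the pin in.

Request:
step_arm --targets '[{"dx": 0.6,"dy": 0,"dz": -0.12,"rx": 0,"ry": 0,"rz": 0,"jaw": 0.95},{"dx": 1.1,"dy": 0,"dz": -0.2,"rx": 0,"ry": 0,"rz": 0,"jaw": 0.95},{"dx": 1.55,"dy": 0,"dz": -0.26,"rx": 0,"ry": 0,"rz": 0,"jaw": 0.95},{"dx": 1.95,"dy": 0,"dz": -0.28,"rx": 0,"ry": 0,"rz": 0,"jaw": 0.95},{"dx": 2.3,"dy": 0,"dz": -0.3,"rx": 0,"ry": 0,"rz": 0,"jaw": 0.95}]'

```text
time: 9.57
tcp_pos: [0.6316, 0.0096, 0.2698]
tool_rot: [-2.547, -1.837, -0.0]
ft_force: [0.6, -1.8, -0.7]
grip_width: 0.246
```

```bash
python3 - <<'E'
from h import *
rod();arc(G,[1.56,1.59,1.62,1.65])
E
```

```text
r 0.2538 rod 1.581 y -0.0011 0.246 [ 0.6 -1.8 -0.7]
1.56 [-0.18 -0.03  0.11] [-0.01 -0.01 -0.01]
1.59 [ 0.07 -0.04  0.11] [-0.01 -0.01 -0.01]
1.62 [ 0.32 -0.04  0.12] [-0.01 -0.01 -0.01]
1.65 [ 0.57 -0.04  0.14] [-0.01 -0.01 -0.01]
```

Request:
step_arm --targets '[{"dx": 0.15,"dy": 0,"dz": 0,"rx": 0,"ry": 0,"rz": 0,"jaw": 0.95},{"dx": 0.3,"dy": 0,"dz": 0,"rx": 0,"ry": 0,"rz": 0,"jaw": 0.95},{"dx": 0.3,"dy": 0,"dz": 0,"rx": 0,"ry": 0,"rz": 0,"jaw": 0.95}]'

```text
time: 9.82
tcp_pos: [0.6338, 0.0161, 0.2696]
tool_rot: [2.549, 1.836, -0.007]
ft_force: [-6.7, -9.6, 0.6]
grip_width: 0.25
```

```bash
python3 - <<'E'
from h import *
rod()
E
```

```text
r 0.2538 rod 1.609 y -0.0012 0.25 [-6.7 -9.6  0.6]
```

Request:
step_arm --targets '[{"dx": 0.12,"dy": 0,"dz": 0,"rx": 0,"ry": 0,"rz": 0,"jaw": 0.95},{"dx": 0.12,"dy": 0,"dz": 0,"rx": 0,"ry": 0,"rz": 0,"jaw": 0.95}]'

```text
time: 9.98
tcp_pos: [0.6338, 0.0162, 0.2696]
tool_rot: [2.55, 1.83, -0.018]
ft_force: [-10.3, -14.9, 2.6]
grip_width: 0.243
```

```bash
python3 - <<'E'
from h import *
rod()
E
```

```text
r 0.2538 rod 1.611 y -0.0013 0.243 [-10.3 -14.9   2.6]
```

Request:
step_arm --targets '[{"dx": 0,"dy": 0,"dz": 0,"rx": 0,"ry": 0,"rz": 0,"jaw": 0.6},{"dx": 0,"dy": 0,"dz": 0,"rx": 0,"ry": 0,"rz": 0,"jaw": 0.5},{"dx": 0,"dy": 0,"dz": 0,"rx": 0,"ry": 0,"rz": 0,"jaw": 0.5},{"dx": 0,"dy": 0,"dz": 0,"rx": 0,"ry": 0,"rz": 0,"jaw": 0.5},{"dx": 0,"dy": 0,"dz": 0,"rx": 0,"ry": 0,"rz": 0,"jaw": 0.5}]'

```text
time: 10.4
tcp_pos: [0.6338, 0.0165, 0.2696]
tool_rot: [2.55, 1.831, -0.017]
ft_force: [0.1, 0.7, -0.0]
grip_width: 0.499
```

Request:
step_arm --targets '[{"dx": 0,"dy": 0,"dz": -0.7,"rx": 0,"ry": 0,"rz": 0,"jaw": 0.5},{"dx": 0,"dy": 0,"dz": -1.5,"rx": 0,"ry": 0,"rz": 0,"jaw": 0.5},{"dx": 0,"dy": 0,"dz": -2.3,"rx": 0,"ry": 0,"rz": 0,"jaw": 0.5},{"dx": 0,"dy": 0,"dz": -3.0,"rx": 0,"ry": 0,"rz": 0,"jaw": 0.5},{"dx": 0,"dy": 0,"dz": -3.0,"rx": 0,"ry": 0,"rz": 0,"jaw": 0.5}]'

```text
time: 10.82
tcp_pos: [0.6352, 0.0175, 0.3639]
tool_rot: [2.546, 1.829, -0.009]
ft_force: [-0.2, 0.2, 0.7]
grip_width: 0.5
```

```bash
python3 - <<'E'
from h import *
s=robot.sense();print(s['tcp_pos'],s['ft_force'],s['grip_width'])
c,_=save('scene','s4');cv2.imwrite('pics/s4b.png',cv2.resize(c['frame'][60:300,130:350],(660,720))[:600])
E
```

```text
[0.63516462 0.01746103 0.36389953] [-0.16512807  0.15656219  0.72959956] 0.5004499437157703
```

View pics/s4b.png

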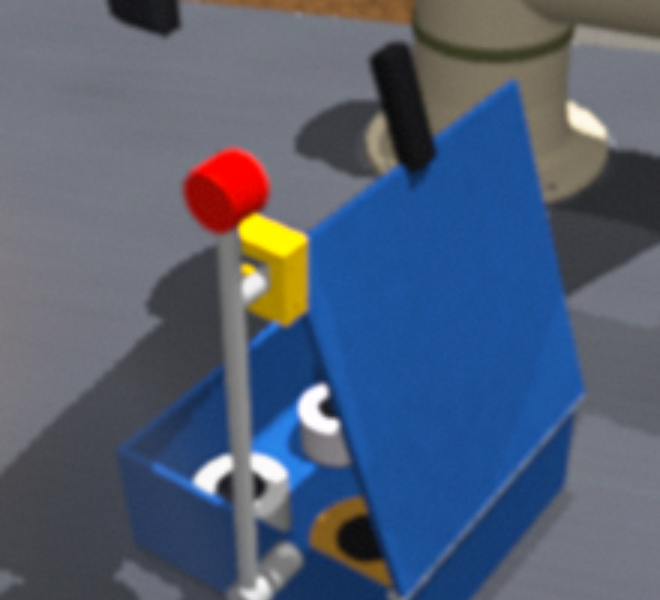

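The last view shows the rod upright, with the grip at (227,190) and the pin at (255,283) in the catch. The lid looks unchanged and the gripper is clear above. I'll check the angles from depth, then hand in.

```bash
python3 - <<'E'
from h import *
c,T=load('s4');hsv=cv2.cvtColor(c['frame'],cv2.COLOR_BGR2HSV)
m=cv2.inRange(hsv,(0,150,80),(6,255,255))|cv2.inRange(hsv,(174,150,80),(180,255,255))
P=[]
for v in range(105,142):
    for u in range(188,224):
        if m[v,u] and c['depth'][v,u]>0:
            p=pt(c,T,u,v,0);P.append([(p-PIV)@XL,(p-PIV)@YL,p[2]-.07])
P=np.array(P);f=P[P[:,1]<np.percentile(P[:,1],40)]
x=(np.percentile(f[:,0],3)+np.percentile(f[:,0],97))/2;z=(np.percentile(f[:,2],3)+np.percentile(f[:,2],97))/2
print(len(P),x,z,'rod',np.arctan2(z,-x))
L=[]
for u,v in [(270,150),(290,110),(300,160),(265,190)]:
    p=pt(c,T,u,v)-HINGE;L.append(np.arctan2(p[2],-(p@XL)));
print('lid',L)
s=robot.sense();print(s['ft_force'])
robot.job_done()
E
```

```text
557 0.012694207356824751 0.2510354401883948 rod 1.621320682889503
lid [np.float64(1.2865215666262384), np.float64(1.281620016064298), np.float64(1.3137163365718902), np.float64(1.299385703316545)]
[ 0.12912866 -0.11802258 -0.09094958]
the job is handed in; nothing more can be done
```

The lid is standing propped open with the rod's pin home in the catch, and I handed the job in at about 11 s of the 64 s allowed. No verdict was reported.

**Lid:** I lifted it by the tab until the wrist force rose to about 27 N at the stop, an arm estimate of about 1.26 rad. The rod was still down then, at about 0.08 rad. I then let go.

**Rod:** I swung it up by the red grip until it stopped against the end of the slot, at about 18 N. I opened the fingers and backed off straight up by about 95 mm.

**Last checks:**
- **Rod angle:** 1.621 rad from camera depth (home is 1.62); the arm's own estimate while pushing was 1.61.
- **Lid angle:** 1.28–1.31 rad from camera depth. That is slightly above the 1.25 stop because I measured the hinge-side face of a 6 mm lid with a few mm of error. The picture shows the lid unmoved.
- **Contact:** wrist force was about 0 and the gripper was well clear.

**What went wrong or disagreed:**
- **Missed first grip:** the fingers closed just above the tab (opening 0.063) because the real fingertips sit about 35 mm behind the reported TCP, by both the scene and wrist cameras. I used a 54 mm grasp offset instead of 19 mm from then on, and both grips then read the right width.
- **Refused move:** the very first move call was rejected for values that were too large, and nothing moved.

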